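# Fit the paddle on the seed coater's drive and park it

### The job

Fit the red paddle onto the drive shaft in the middle of the seed coater's pan: set its hub over the shaft and, pushing lightly, turn the paddle clockwise (seen from above) until you feel its notches drop over the cross pin, then stop at once and let it go fully home; never force it down, nor clockwise against the shaft once the pin has caught. Then turn the seated paddle anticlockwise, with the shaft, until its two arms point at the two orange tabs on the pan's rim, and let go. Leave everything else on the bench where it is.

Things in the scene. Friction and masses are not known exactly. Their poses are not given: they have to be found in the camera images.
- paddle_grip (a point): Loose red paddle, 0.32 kg, upright on its hub. Point: centre of its white flat grip, 34 (x) x 20 (y) x 42 (z) mm, 61 mm above the hub's underside. Take it from above across its 20 mm, along y. z points up the axis, x along the two level arms, 79 mm to each side of the axis. The hub under the grip is 40 mm tall, 52 mm wide. Half a turn about z makes no difference.
- hub_underside (a point): Centre of the paddle's hub at its very bottom, same axes as the grip. From here a 24 mm bore goes up 33 mm. Two notches, 10 mm wide and 13 mm high, cross the underside in line with the arms (x).
- drive_seat (a point): Centre of the flat top of the black boss, 60 mm wide, in the pan of the seed coater (round white machine fixed to the bench, 250 mm wide). The hub rests on it when home. z up; x points at one orange tab, the other is across the pan; parked arms lie along this x, either way round. Pan: inside radius 120 mm, rim 18 mm above this point, floor 12 mm below.
- shaft_top (a point): Top of the steel drive shaft, unpressed, 26 mm above the seat; axes as the seat's (they do not turn). Shaft 21 mm thick, its top 8 mm tapers to 8 mm. Brass cross pin through it: 44 mm long, 7 mm wide, top 10 mm above the seat. The pin's angle is not measured: it starts 20 to 80 degrees clockwise, seen from above, of the line of the tabs.
- rim_tab (a point): Top of one orange tab on the pan's rim; the other is opposite. How the shaft behaves: shaft and pin are sprung, start to sink at 4 N, sink 5 mm at most (9 N), then are rigid; they spring up into the notches when these line up. A backstop lets the shaft turn anticlockwise only (seen from above), with 0.15 N m of drag; it stays where left.
- cup_center (a point): Bystander: steel cup, 68 mm wide, 75 mm tall; the point is its centre.
- ring_a: Bystander: baked sesame ring, 68 mm wide, 20 mm thick; origin under its centre.
- ring_b: Bystander: another baked sesame ring, the same size.
- jar: Bystander: amber jar with white cap, 80 mm wide, 120 mm tall; origin under its centre.
- scraper: Bystander: dough scraper lying flat, 115 x 100 mm, 22 mm thick; origin under its centre.
- brush: Bystander: brush lying flat.
- bowl: Bystander: red bowl, 140 mm wide, 60 mm tall; origin under its centre.
Things that resemble listed ones, but are neither listed nor needed, are in the scene too. Leave any yellow look-alike of the part that bears paddle_grip alone.

How it is judged:
On the way, in this order (a step that is already met when the one before it is completed fails the run):
1. the paddle is fully home on the drive, notches over the pin (z of paddle_grip in the frame of drive_seat below 0.0635 m and horizontal distance between paddle_grip and drive_seat below 0.006 m and angle between paddle_grip's own z axis and vertical below 0.08 rad), for 0.2 s.
2. still seated, the arms have been turned to point at the tabs (z of paddle_grip in the frame of drive_seat below 0.0635 m and angle between the x axis of paddle_grip and the x axis of drive_seat, either way round below 0.13 rad), for 0.2 s.
At the end, for the whole second after the job is handed in: The paddle stands on the coater's shaft fully home (its hub within 2.5 mm of the boss, within 6 mm of the centre, upright within 4.5 degrees), its arms within 7 degrees of the line of the orange tabs, released and at rest (all of step 2 and horizontal distance between paddle_grip and drive_seat below 0.006 m and angle between paddle_grip's own z axis and vertical below 0.08 rad and linear speed of paddle below 0.02 m/s); the robot touches nothing.
It fails at once if the paddle is pressed or twisted against the coater with more than 60 N (contact force between paddle and coater above 60 N).
It fails at once if the robot's arm or fingers hit the coater with more than 40 N (contact force between the arm and coater above 40 N).
It fails at once if a bystander is moved by more than 30 mm (distance of any of cup_center, ring_a, ring_b, jar, scraper, brush, bowl from where it was at the start of the episode above 0.03 m).
It also fails if it takes over 64 s, if anything falls off the work surface, if the arm or the gripper's body presses on something with over 40 N, if the wrist force passes 120 N, or if a joint passes its speed limit or range.

### The arm

A 6-joint arm with a two-finger parallel gripper is mounted at the origin on the work surface. World frame = base frame: x ahead of the robot, y to its left, z up, the work surface at z = 0. Lengths are in m, angles in rad, forces in N, time in s.
With the tool pointing down it reaches from about 0.3 to 0.775 m from the base axis. Payload 14.6 kg.
Tool frame: the origin (TCP) lies on the front face of the gripper's body, between the roots of the fingers; the fingertips stand 97 mm ahead of it and the grasp point (between the pads) lies 78 mm ahead of it; z points along the fingers, y is the direction in which the jaws open and shut (so a half turn about z gives the same grasp; the last joint's range is limited). The gripper opens to 94 mm and grips with 3 to 60 N. Pads are 16 mm wide; open, the fingers measure 119 mm over their backs; the gripper's body (75 mm by 177 mm) begins 78 mm behind the grasp point.
Start: joints at [-1.282, 0.3, 1.521, -0, 1.321, -0.067], TCP at [0.192, -0.516, 0.303] pointing down, gripper open.
Joint ranges: [-3.03, 3.03], [-0.79, 2.21], [0.23, 2.52], [-1.04, 4.18], [0, 3.07], [-2.55, 2.55]. Speed limits (rad/s): [2.22, 2.22, 2.57, 3.14, 3.14, 3.14].

### API

Orientations are given as [roll, pitch, yaw] about the fixed x, y, z axes, in that order (R = Rz(yaw) Ry(pitch) Rx(roll)).
In Python, from station import ctrl gives the robot as it stands. The module is installed in compiled form; this text tells all that it offers.
- The arm moves only by the shell command python3 -m pendant 'ROWS' [FORCE]. ROWS is JSON, a list of rows, each an object of numbers: "rx", "ry", "rz": the turn, a rotation vector about the tool's x, y, z each as a share of 4 degrees, from -1 to 1; "tx", "ty", "tz": the shift along the tool's x, y, z each as a share of 0.04 m, from -1 to 1; "grip": the gripper command: -1 is fully open, 1 is shut, values between are in proportion. A call has 1 to 8 rows; each row shifts and turns the pose as measured when the row begins, along the tool's axes as they then stand; what a row does not reach is not made up. A row lasts 1/12 s, in which the tool goes at most 41.7 mm and 7.16 degrees, less where a joint would pass 70% of its speed; a pose out of reach is approached as far as the arm can. A call with a number of a shift or a turn outside -1 to 1 is refused whole. A call with a gripper value outside its range is refused whole. The fingers move at their own pace and stop on an object; FORCE is the grip in N (left out, the last holds). Time passes only in rows, so rows that do not move let the fingers close. It gives the time, the measured TCP pose, the force and the opening at its end, in the units of the state.
- ctrl.get_obs(): the state, without advancing time (a new reading comes with each control period).
- ctrl.camera(name): name is "scene" or "top" or "wrist"; returns a dict with "pixels" (480x640x3 uint8, blue, green, red), "fx", "fy", "cx", "cy" (pixels), "k1" (the pictures are not rectified: a ray, as slopes to the right and down, at radius r is drawn at 1 + k1 r^2 times it, then the intrinsics apply), "world_from_camera" (4x4, takes a point from camera to world coordinates). Camera axes: x right, y up, looking along -z (the intrinsics and any distortion apply to the point x, -y, -z); pixel columns grow to the right and rows downward; lengths in m; the calibration is good to about 2 mm. A picture is of the moment at which its call begins. There is no depth.
- ctrl.hand_in(): hands the job in, once; it reports no verdict.
The state is a dict: "time_s": time; "qpos": joint angles; "joint_vel": joint speeds; "tau": joint torques, N m; "ee_pos": TCP position; "eef_rot": TCP orientation; "force": force on the tool from outside, world axes, zero at the start; "moment": the same for the moment, N m; "grip_width": finger opening in m.
Only numpy, scipy, OpenCV 4.12 (cv2) and the standard library are available. Lean on these libraries where they do the work, as an engineer would, in place of code of your own. Each camera call takes 0.05 s, during which the arm holds its last target.

## Working session

There is one attempt and no reset: what is moved stays moved. The work goes in short steps, Python scripts to look and compute and a shell command to move; the robot and the scene stay as the last step left them, time stands still between calls to the robot, and variables do not carry over. Pictures are saved under pics/ and viewed, and the job is handed in when it is done.

```bash
mkdir -p pics
cat > h.py <<'E'
import numpy as np, cv2, json
from station import ctrl
def cam(n,save=None):
    c=ctrl.camera(n)
    if save: cv2.imwrite(f'pics/{save}.png',c['pixels'])
    return c
def ray(c,u,v):
    x=(u-c['cx'])/c['fx'];y=(v-c['cy'])/c['fy'];rd=np.hypot(x,y);r=rd
    for _ in range(30): r=rd/(1+c['k1']*r*r)
    s=r/rd if rd>0 else 1
    T=np.array(c['world_from_camera']);d=T[:3,:3]@np.array([x*s,-y*s,-1]);return T[:3,3],d
def onz(c,u,v,z):
    o,d=ray(c,u,v);return o+d*(z-o[2])/d[2]
def proj(c,p):
    T=np.array(c['world_from_camera']);q=T[:3,:3].T@(np.array(p)-T[:3,3]);x=q[0]/-q[2];y=-q[1]/-q[2];f=1+c['k1']*(x*x+y*y)
    return c['fx']*x*f+c['cx'],c['fy']*y*f+c['cy']
E
python3 - <<'E'
from h import *
for n in ['scene','top','wrist']:
    c=cam(n,n+'0'); print(n,c['fx'],c['k1'],np.round(c['world_from_camera'],3).tolist())
o=ctrl.get_obs();print(o['time_s'],o['ee_pos'],o['eef_rot'],o['force'],o['grip_width'])
E
```

```text
scene 584.2604933122374 -0.022623394905450254 [[-0.71, -0.368, 0.601, 1.36], [0.704, -0.375, 0.602, 0.78], [0.004, 0.851, 0.526, 0.732], [0.0, 0.0, 0.0, 1.0]]
top 460.76816004819085 -0.027263667779394915 [[-0.011, 0.988, -0.155, 0.456], [-1.0, -0.014, -0.016, 0.028], [-0.018, 0.155, 0.988, 1.158], [0.0, 0.0, 0.0, 1.0]]
wrist 340.4982714954145 0.00016888213536131732 [[0.349, 0.912, 0.216, 0.253], [-0.937, 0.34, 0.079, -0.493], [-0.001, -0.23, 0.973, 0.385], [0.0, 0.0, 0.0, 1.0]]
0.15 [ 0.19155359 -0.51545246  0.30224562] [-3.14075258e+00 -7.74752720e-05  3.55791560e-01] [ 0.47332787  0.20736183 -0.9058359 ] 0.0938504716298507
```

View pics/scene0.png

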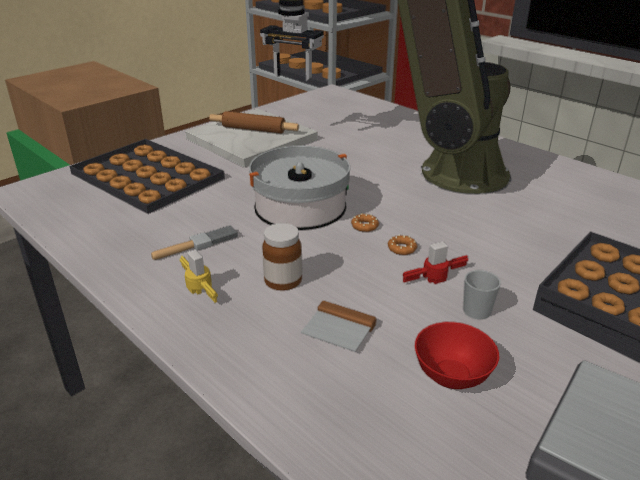

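View pics/top0.png

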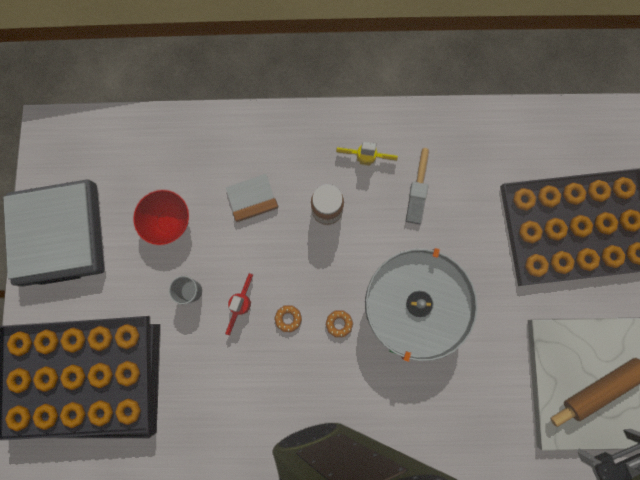

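View pics/wrist0.png

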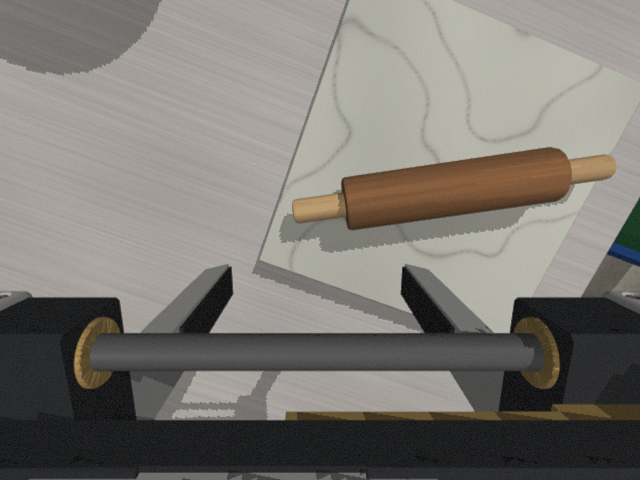

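Top view: the paddle is at about (238,303), the coater boss at (420,304), and the tabs at (436,252) and (407,356). I'll zoom in to get exact points.

Run:
```python
import cv2,numpy as np
t=cv2.imread('pics/top0.png');s=cv2.imread('pics/scene0.png')
def z(i,x,y,w,h,k): return cv2.resize(i[y:y+h,x:x+w],None,fx=k,fy=k,interpolation=cv2.INTER_CUBIC)
a=np.hstack([z(t,200,265,80,80,5),z(s,397,235,80,60,5)[:300].copy() if 0 else cv2.copyMakeBorder(z(s,397,235,80,60,5),0,100,0,0,0)])
cv2.imwrite('pics/z1.png',a)
b=np.hstack([z(t,360,245,120,120,3.3),cv2.copyMakeBorder(z(s,245,145,110,80,3.6),0,396-288,0,0,0)])
cv2.imwrite('pics/z2.png',b);print(b.shape)
```

```text
(396, 792, 3)
```

View pics/z1.png

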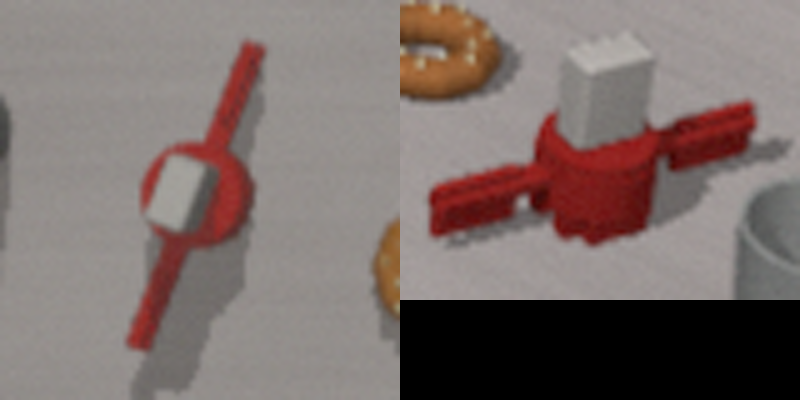

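View pics/z2.png

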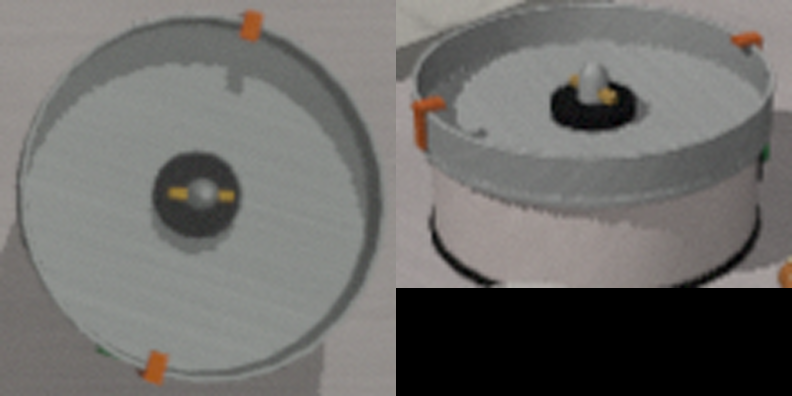

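```bash
cat > tri.py <<'E'
from h import *
def tri(c1,p1,c2,p2):
    A=np.zeros((3,3));b=np.zeros(3)
    for c,p in((c1,p1),(c2,p2)):
        o,d=ray(c,*p);d=d/np.linalg.norm(d);M=np.eye(3)-np.outer(d,d);A+=M;b+=M@o
    return np.linalg.solve(A,b)
E
python3 - <<'E'
from tri import *
t=cam('top');s=cam('scene')
T=lambda x,y:(360+x/3.3,245+y/3.3)
S=lambda x,y:(245+(x-396)/3.6,145+y/3.6)
# tabs centre: top crop (251,25) <-> which scene? project
tabA=T(251,25);tabB=T(156,367)
for nm,p in(('A',tabA),('B',tabB)):
    for z in (.1,.12,.14): q=onz(t,*p,z);print(nm,z,q.round(4),np.round(proj(s,q),1))
print('scene tabs',S(429,104),S(747,40),'shaft tip',S(594,66))
print('tabA',tri(t,tabA,s,S(429,104)),'tabB',tri(t,tabB,s,S(747,40)))
print('shaft',tri(t,T(207,189),s,S(594,66)))
for z in(.08,.1,.12):print('boss',z,onz(t,*T(196,195),z),'scene',np.round(onz(s,*S(593,104),z),4))
print('pin',onz(t,*T(170,192),.1),onz(t,*T(234,196),.1))
P=lambda x,y:(200+x/5,265+y/5)
Q=lambda x,y:(397+(x-400)/5,235+y/5)
print('grip',tri(t,P(180,190),s,Q(610,55)))
print('arm',tri(t,P(252,45),s,Q(434,195)),tri(t,P(139,348),s,Q(752,108)))
for p in((180,190),(178,152),(214,165),(185,233),(147,211)):print('g',onz(t,*P(*p),.082))
for p in((610,55),(570,45),(635,35),(656,60),(588,75)):print('gs',onz(s,*Q(*p),.082))
a,b=onz(t,*P(252,45),.03),onz(t,*P(139,348),.03);print(a,b,(a+b)/2,np.degrees(np.arctan2(*(a-b)[1::-1])),np.linalg.norm(a-b))
E
```

```text
A 0.1 [ 0.5864 -0.2307  0.1   ] [252.6 179.3]
A 0.12 [ 0.584  -0.2258  0.12  ] [254.2 172.1]
A 0.14 [ 0.5815 -0.2209  0.14  ] [255.8 164.8]
B 0.1 [ 0.3541 -0.1549  0.1   ] [341.9 160.4]
B 0.12 [ 0.3561 -0.1514  0.12  ] [342.5 153.9]
B 0.14 [ 0.358 -0.148  0.14 ] [343.2 147.2]
scene tabs (254.16666666666666, 173.88888888888889) (342.5, 156.11111111111111) shaft tip (300.0, 163.33333333333334)
tabA [ 0.58425294 -0.22665429  0.1152681 ] tabB [ 0.35524252 -0.15240023  0.1132358 ]
shaft [ 0.47150532 -0.18916836  0.11896732]
boss 0.08 [ 0.46946059 -0.19102341  0.08      ] scene [ 0.4573 -0.2033  0.08  ]
boss 0.1 [ 0.46921401 -0.18696829  0.1       ] scene [ 0.4851 -0.1731  0.1   ]
boss 0.12 [ 0.46896744 -0.18291317  0.12      ] scene [ 0.5128 -0.1429  0.12  ]
pin [ 0.47149923 -0.16919328  0.1       ] [ 0.46817793 -0.21303971  0.1       ]
grip [0.47644965 0.23630191 0.07539991]
arm [0.54910581 0.20923837 0.02725528] [0.40189959 0.26421479 0.02709882]
g [0.47702681 0.23405355 0.082     ]
g [0.49460255 0.23524353 0.082     ]
g [0.48840124 0.21831577 0.082     ]
g [0.45722639 0.2314422  0.082     ]
g [0.46751206 0.24932068 0.082     ]
gs [0.48441483 0.24257812 0.082     ]
gs [0.48994999 0.22661075 0.082     ]
gs [0.46451919 0.24091393 0.082     ]
gs [0.47408482 0.25794507 0.082     ]
gs [0.50301642 0.24505924 0.082     ]
[0.54834022 0.20949934 0.03      ] [0.40255341 0.26286448 0.03      ] [0.47544682 0.23618191 0.03      ] -20.10511131785798 0.1552469986351819
```

Paddle: axis about (0.4755, 0.236), arms at yaw −20°. Seat: about (0.470, −0.189, 0.093), tabs at −18°, pin at about −94°, which is about 76° clockwise of the tabs. I'll use tool yaw 160° at the paddle so joint 6 keeps enough range.

```bash
cat > plan.py <<'E'
from h import *
from scipy.spatial.transform import Rotation as R
import sys
def plan(x,y,z,yaw,n,k=8):
    o=ctrl.get_obs();p=np.array(o['ee_pos']);r=R.from_euler('xyz',o['eef_rot'])
    tgt=R.from_euler('xyz',[np.pi,0,np.radians(yaw)])
    print('t',o['time_s'],'p',p.round(4),'rpy',np.degrees(o['eef_rot']).round(2),'F',np.round(o['force'],1),'q6',o['qpos'][5].round(2),'w',o['grip_width'])
    dp=(np.array([x,y,z])-p)/n
    dv=(r.inv()*tgt).as_rotvec(); 
    print('rot total deg',np.degrees(dv).round(1),'per row share',(np.degrees(dv)/n/4).round(2))
    step=R.from_rotvec(dv/n)
    for i in range(min(n,k)):
        s=r.inv().apply(dp)/.04;print('t',s.round(2)); r=r*step
if __name__=='__main__':
    a=[float(v) for v in sys.argv[1:]];plan(*a[:4],int(a[4]))
E
python3 plan.py 0.476 0.236 0.25 160 36
```

```text
t 0.25 p [ 0.1916 -0.5155  0.3024] rpy [-179.97   -0.     20.39] F [-0.6  0.   0.1] q6 -0.07 w 0.09380409260478736
rot total deg [  -0.    -0.  -139.6] per row share [-0.   -0.   -0.97]
t [ 0.37 -0.42  0.04]
t [ 0.39 -0.39  0.04]
t [ 0.42 -0.37  0.04]
t [ 0.44 -0.34  0.04]
t [ 0.47 -0.31  0.04]
t [ 0.49 -0.27  0.04]
t [ 0.5  -0.24  0.04]
t [ 0.52 -0.21  0.04]
```

```bash
python3 -m pendant '[{"tx":0.37,"ty":-0.42,"rz":-1,"grip":-1},{"tx":0.39,"ty":-0.39,"rz":-1,"grip":-1},{"tx":0.42,"ty":-0.37,"rz":-1,"grip":-1},{"tx":0.44,"ty":-0.34,"rz":-1,"grip":-1},{"tx":0.47,"ty":-0.31,"rz":-1,"grip":-1},{"tx":0.49,"ty":-0.27,"rz":-1,"grip":-1},{"tx":0.5,"ty":-0.24,"rz":-1,"grip":-1},{"tx":0.52,"ty":-0.21,"rz":-1,"grip":-1}]'; python3 plan.py 0.476 0.236 0.25 160 28
```

```text
t 0.25 p [ 0.1916 -0.5155  0.3024] rpy [-179.97   -0.     20.39] F [-0.6  0.   0.1] q6 -0.07 w 0.09380409260478736
rot total deg [  -0.    -0.  -139.6] per row share [-0.   -0.   -1.25]
t [ 0.47 -0.54  0.05]
t [ 0.52 -0.5   0.05]
t [ 0.56 -0.45  0.05]
t [ 0.6  -0.4   0.05]
t [ 0.63 -0.35  0.05]
t [ 0.66 -0.29  0.05]
t [ 0.68 -0.23  0.05]
t [ 0.7  -0.17  0.05]$[0]: bad value
```

The row was refused, probably because every field is required. I'll give them all.

```bash
python3 -m pendant '[{"tx":0.37,"ty":-0.42,"tz":0,"rx":0,"ry":0,"rz":-1,"grip":-1},{"tx":0.39,"ty":-0.39,"tz":0,"rx":0,"ry":0,"rz":-1,"grip":-1},{"tx":0.42,"ty":-0.37,"tz":0,"rx":0,"ry":0,"rz":-1,"grip":-1},{"tx":0.44,"ty":-0.34,"tz":0,"rx":0,"ry":0,"rz":-1,"grip":-1},{"tx":0.47,"ty":-0.31,"tz":0,"rx":0,"ry":0,"rz":-1,"grip":-1},{"tx":0.49,"ty":-0.27,"tz":0,"rx":0,"ry":0,"rz":-1,"grip":-1},{"tx":0.5,"ty":-0.24,"tz":0,"rx":0,"ry":0,"rz":-1,"grip":-1},{"tx":0.52,"ty":-0.21,"tz":0,"rx":0,"ry":0,"rz":-1,"grip":-1}]'; python3 plan.py 0.476 0.236 0.25 160 28
```

```text
time_s: 0.92
ee_pos: [0.2526, -0.3428, 0.3006]
eef_rot: [-3.139, -0.001, 0.933]
force: [0.6, 0.5, -1.0]
grip_width: 0.0939
t 0.9167 p [ 0.2526 -0.3428  0.3006] rpy [-1.7986e+02 -7.0000e-02  5.3450e+01] F [ 0.6  0.5 -1. ] q6 -0.38 w 0.09394885658021451
rot total deg [  -0.    -0.2 -106.5] per row share [-0.   -0.   -0.95]
t [ 0.53 -0.15  0.05]
t [ 0.54 -0.11  0.05]
t [ 0.55 -0.08  0.05]
t [ 0.55 -0.04  0.05]
t [ 0.55 -0.    0.05]
t [0.55 0.03 0.05]
t [0.55 0.07 0.05]
t [0.54 0.11 0.05]
```

Motion is accurate. I'll do two calls of 8 rows.

```bash
python3 -m pendant '[{"tx":0.53,"ty":-0.15,"tz":0,"rx":0,"ry":0,"rz":-1,"grip":-1},{"tx":0.54,"ty":-0.11,"tz":0,"rx":0,"ry":0,"rz":-1,"grip":-1},{"tx":0.55,"ty":-0.08,"tz":0,"rx":0,"ry":0,"rz":-1,"grip":-1},{"tx":0.55,"ty":-0.04,"tz":0,"rx":0,"ry":0,"rz":-1,"grip":-1},{"tx":0.55,"ty":0,"tz":0,"rx":0,"ry":0,"rz":-1,"grip":-1},{"tx":0.55,"ty":0.03,"tz":0,"rx":0,"ry":0,"rz":-1,"grip":-1},{"tx":0.55,"ty":0.07,"tz":0,"rx":0,"ry":0,"rz":-1,"grip":-1},{"tx":0.54,"ty":0.11,"tz":0,"rx":0,"ry":0,"rz":-1,"grip":-1}]'; python3 plan.py 0.476 0.236 0.25 160 20
```

```text
time_s: 1.58
ee_pos: [0.3129, -0.1675, 0.3011]
eef_rot: [-3.141, -0.002, 1.519]
force: [0.2, -0.0, 0.1]
grip_width: 0.094
t 1.5833 p [ 0.3129 -0.1675  0.3011] rpy [-1.7999e+02 -1.0000e-01  8.7040e+01] F [ 0.2 -0.   0.1] q6 -0.54 w 0.09399428574396275
rot total deg [  0.1  -0.1 -73. ] per row share [ 0.   -0.   -0.91]
t [0.51 0.18 0.06]
t [0.5  0.21 0.06]
t [0.49 0.24 0.06]
t [0.47 0.27 0.06]
t [0.45 0.3  0.06]
t [0.43 0.33 0.06]
t [0.41 0.36 0.06]
t [0.39 0.38 0.06]
```

```bash
python3 -m pendant '[{"tx":0.51,"ty":0.18,"tz":0.05,"rx":0,"ry":0,"rz":-0.95,"grip":-1},{"tx":0.5,"ty":0.21,"tz":0.05,"rx":0,"ry":0,"rz":-0.95,"grip":-1},{"tx":0.49,"ty":0.24,"tz":0.05,"rx":0,"ry":0,"rz":-0.95,"grip":-1},{"tx":0.47,"ty":0.27,"tz":0.05,"rx":0,"ry":0,"rz":-0.95,"grip":-1},{"tx":0.45,"ty":0.3,"tz":0.05,"rx":0,"ry":0,"rz":-0.95,"grip":-1},{"tx":0.43,"ty":0.33,"tz":0.05,"rx":0,"ry":0,"rz":-0.95,"grip":-1},{"tx":0.41,"ty":0.36,"tz":0.05,"rx":0,"ry":0,"rz":-0.95,"grip":-1},{"tx":0.39,"ty":0.38,"tz":0.05,"rx":0,"ry":0,"rz":-0.95,"grip":-1}]'; python3 plan.py 0.476 0.236 0.27 160 12
python3 - <<'E'
from h import *
cam('wrist','w1');c=cam('top','t1')
E
```

```text
time_s: 2.25
ee_pos: [0.376, 0.0039, 0.286]
eef_rot: [3.138, 0.001, 2.077]
force: [-0.4, -0.1, -1.0]
grip_width: 0.0943
t 2.25 p [0.376  0.0039 0.286 ] rpy [1.7981e+02 8.0000e-02 1.1902e+02] F [-0.4 -0.1 -1. ] q6 -0.59 w 0.09433797969705425
rot total deg [  0.1   0.1 -41. ] per row share [ 0.    0.   -0.85]
t [0.32 0.42 0.03]
t [0.3  0.43 0.03]
t [0.27 0.45 0.03]
t [0.24 0.47 0.03]
t [0.21 0.48 0.03]
t [0.19 0.49 0.03]
t [0.16 0.5  0.03]
t [0.13 0.51 0.03]
```

View pics/t1.png

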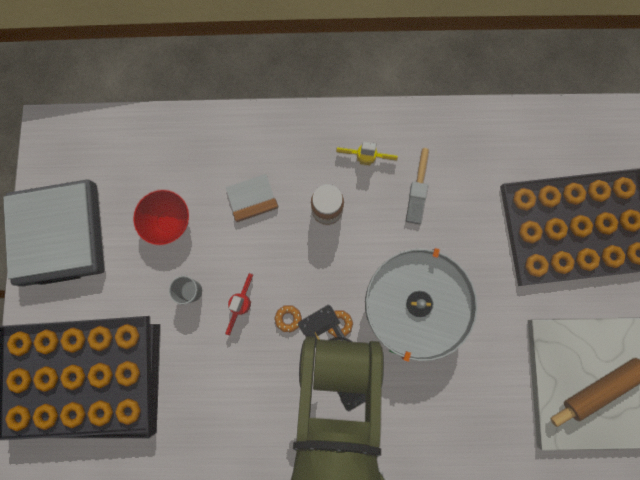

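The gripper is approaching at about (320,320), with the paddle untouched at (238,303).

```bash
python3 -m pendant '[{"tx":0.32,"ty":0.42,"tz":0,"rx":0,"ry":0,"rz":-0.87,"grip":-1},{"tx":0.3,"ty":0.43,"tz":0,"rx":0,"ry":0,"rz":-0.87,"grip":-1},{"tx":0.27,"ty":0.45,"tz":0,"rx":0,"ry":0,"rz":-0.87,"grip":-1},{"tx":0.24,"ty":0.47,"tz":0,"rx":0,"ry":0,"rz":-0.87,"grip":-1},{"tx":0.21,"ty":0.48,"tz":0,"rx":0,"ry":0,"rz":-0.87,"grip":-1},{"tx":0.19,"ty":0.49,"tz":0,"rx":0,"ry":0,"rz":-0.87,"grip":-1},{"tx":0.16,"ty":0.5,"tz":0,"rx":0,"ry":0,"rz":-0.87,"grip":-1},{"tx":0.13,"ty":0.51,"tz":0,"rx":0,"ry":0,"rz":-0.87,"grip":-1}]'; python3 plan.py 0.476 0.236 0.27 160 4
python3 - <<'E'
from h import *
cam('wrist','w2')
E
```

```text
time_s: 3.02
ee_pos: [0.4425, 0.1612, 0.2865]
eef_rot: [3.14, 0.003, 2.572]
force: [-0.0, -1.0, 0.1]
grip_width: 0.094
t 3.0167 p [0.4425 0.1612 0.2865] rpy [179.93   0.19 147.36] F [-0.  -1.   0.1] q6 -0.73 w 0.09402555531266492
rot total deg [  0.    0.2 -12.6] per row share [ 0.    0.01 -0.79]
t [0.08 0.51 0.1 ]
t [0.05 0.51 0.1 ]
t [0.02 0.51 0.1 ]
t [-0.01  0.51  0.1 ]
```

View pics/w2.png

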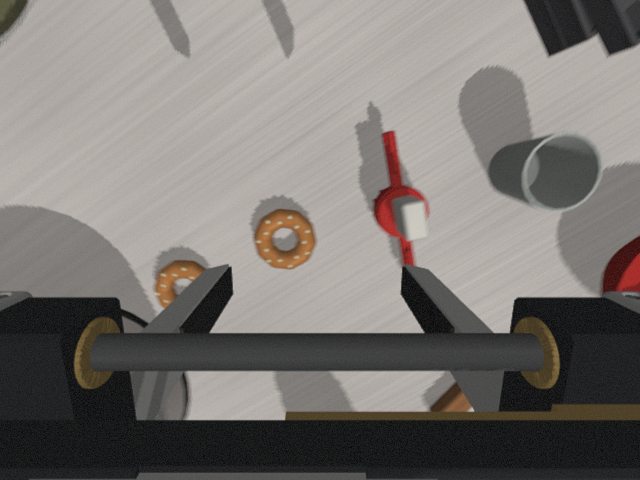

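Wrist view: the paddle grip is at about (413,220), the ring at (286,240) and the cup at (560,170). I'll half-close the jaws for clearance to the cup, move above the paddle and look again.

```bash
python3 -m pendant '[{"tx":0.08,"ty":0.51,"tz":0.1,"rx":0,"ry":0,"rz":-0.8,"grip":0},{"tx":0.05,"ty":0.51,"tz":0.1,"rx":0,"ry":0,"rz":-0.8,"grip":0},{"tx":0.02,"ty":0.51,"tz":0.1,"rx":0,"ry":0,"rz":-0.8,"grip":0},{"tx":-0.01,"ty":0.51,"tz":0.1,"rx":0,"ry":0,"rz":-0.8,"grip":0},{"tx":0,"ty":0,"tz":0,"rx":0,"ry":0,"rz":0,"grip":0}]'; python3 plan.py 0.476 0.236 0.27 160 2
python3 - <<'E'
from h import *
c=cam('wrist','w3')
for z in (.03,.082):
  print(z,proj(c,[.476,.236,z]))
E
```

```text
time_s: 3.48
ee_pos: [0.4785, 0.2395, 0.27]
eef_rot: [3.141, 0.004, 2.806]
force: [-0.2, -0.3, -0.6]
grip_width: 0.0642
t 3.4833 p [0.4785 0.2395 0.27  ] rpy [179.96   0.23 160.76] F [-0.2 -0.3 -0.6] q6 -0.84 w 0.06418016489769354
rot total deg [0.  0.2 0.8] per row share [0.01 0.03 0.1 ]
t [ 0.02 -0.05 -0.  ]
t [ 0.02 -0.05 -0.  ]
0.03 (np.float64(312.5772421569272), np.float64(226.44155920955995))
0.082 (np.float64(311.9170431924847), np.float64(239.07673037196))
```

View pics/w3.png

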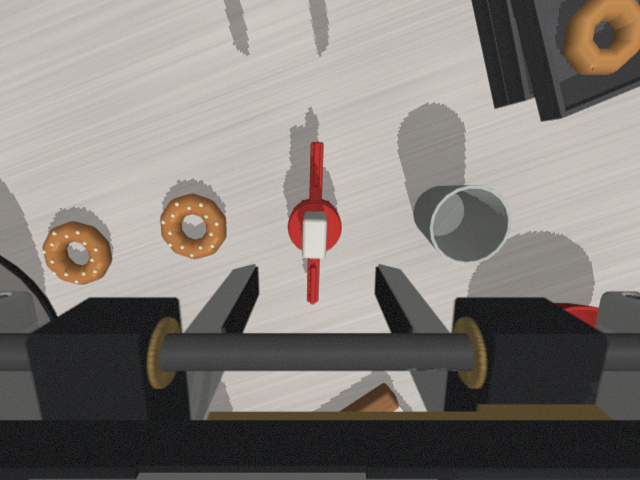

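Run:
```python
from h import *
c=cam('wrist')
a,b=onz(c,317,143,.03),onz(c,313,302,.03);print(a,b,(a+b)/2,np.degrees(np.arctan2(*(a-b)[1::-1])),np.linalg.norm(a-b))
print('hub',onz(c,315,225,.04))
im=c['pixels'];cv2.imwrite('pics/w3z.png',cv2.resize(im[130:310,260:370],None,fx=3.3,fy=3.3,interpolation=cv2.INTER_CUBIC))
```

```text
[0.40361321 0.26456763 0.03      ] [0.54989132 0.20886061 0.03      ] [0.47675227 0.23671412 0.03      ] 159.15169040253718 0.15652654954233844
hub [0.47317124 0.23813187 0.04      ]
```

View pics/w3z.png

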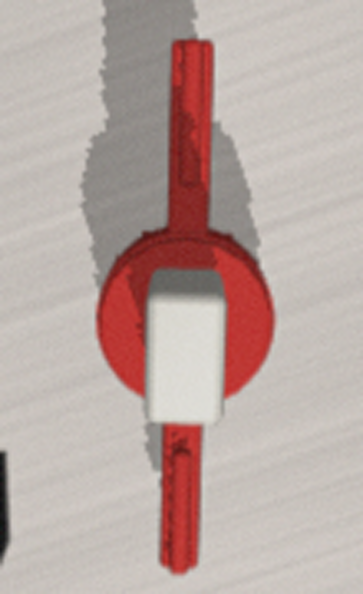

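The grip is centred between the jaws in the wrist view (316 against about 317), so I'll go straight down to TCP z of about 0.144.

```bash
python3 -m pendant '[{"tx":0.02,"ty":-0.02,"tz":0.75,"rx":0,"ry":0,"rz":0.3,"grip":0},{"tx":0.02,"ty":0,"tz":0.75,"rx":0,"ry":0,"rz":0,"grip":0},{"tx":0,"ty":0,"tz":0.75,"rx":0,"ry":0,"rz":0,"grip":0},{"tx":0,"ty":0,"tz":0.6,"rx":0,"ry":0,"rz":0,"grip":0},{"tx":0,"ty":0,"tz":0.2,"rx":0,"ry":0,"rz":0,"grip":0}]'; python3 plan.py 0.4775 0.238 0.144 159.5 1
python3 - <<'E'
from h import *
c=cam('wrist','w4')
E
```

```text
time_s: 4.0
ee_pos: [0.4777, 0.2321, 0.1497]
eef_rot: [3.135, 0.011, 2.766]
force: [0.3, -1.1, -0.3]
grip_width: 0.0468
t 4.0 p [0.4777 0.2321 0.1497] rpy [179.64   0.65 158.47] F [ 0.3 -1.1 -0.3] q6 -0.81 w 0.04681945193420627
rot total deg [ 0.4  0.7 -1. ] per row share [ 0.09  0.16 -0.26]
t [0.06 0.13 0.14]
```

View pics/w4.png

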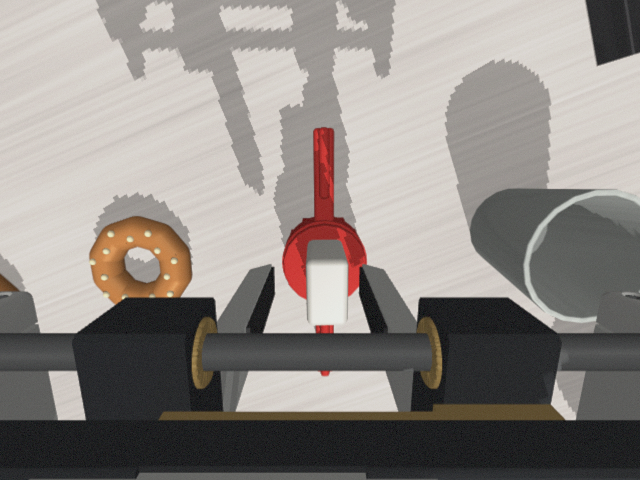

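Drifted −6 mm in y during the descent. The grip now sits at 327 against a jaw centre of about 317; I'll correct that and close.

```bash
python3 -m pendant '[{"tx":0.05,"ty":0.13,"tz":0.12,"rx":0.09,"ry":0.16,"rz":-0.2,"grip":0},{"tx":0,"ty":0,"tz":0,"rx":0,"ry":0,"rz":0,"grip":0}]'; python3 plan.py 0.4775 0.238 0.1445 159.5 1
python3 - <<'E'
from h import *
c=cam('wrist','w5')
E
```

```text
time_s: 4.22
ee_pos: [0.4783, 0.237, 0.1463]
eef_rot: [-3.141, -0.001, 2.778]
force: [0.1, 0.0, 0.2]
grip_width: 0.0471
t 4.2167 p [0.4783 0.237  0.1463] rpy [-1.7997e+02 -3.0000e-02  1.5918e+02] F [0.1 0.  0.2] q6 -0.82 w 0.04706614378869149
rot total deg [-0.  -0.  -0.3] per row share [-0.01 -0.01 -0.08]
t [0.03 0.02 0.05]
```

View pics/w5.png

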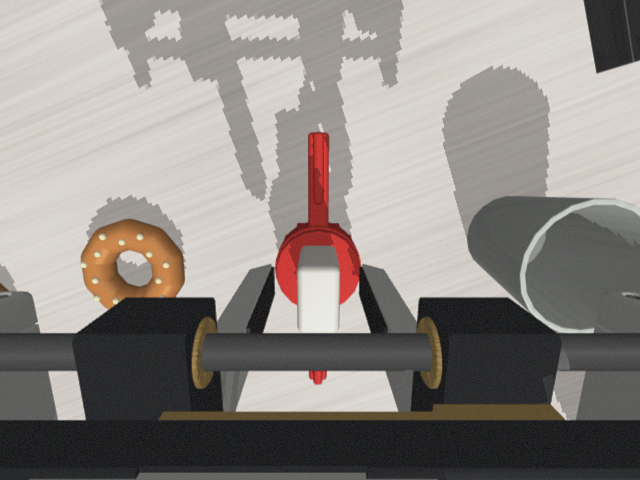

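Centred (318 against 317). Closing at 40 N.

```bash
python3 -m pendant '[{"tx":0,"ty":0,"tz":0,"rx":0,"ry":0,"rz":0,"grip":0.6},{"tx":0,"ty":0,"tz":0,"rx":0,"ry":0,"rz":0,"grip":1},{"tx":0,"ty":0,"tz":0,"rx":0,"ry":0,"rz":0,"grip":1},{"tx":0,"ty":0,"tz":0,"rx":0,"ry":0,"rz":0,"grip":1},{"tx":0,"ty":0,"tz":0,"rx":0,"ry":0,"rz":0,"grip":1}]' 40; python3 plan.py 0.4775 0.236 0.3 159.5 6
python3 - <<'E'
from h import *
c=cam('wrist','w6')
E
```

```text
time_s: 4.68
ee_pos: [0.4799, 0.2374, 0.1515]
eef_rot: [3.136, 0.006, 2.777]
force: [-0.2, -0.4, -2.6]
grip_width: 0.02
t 4.6833 p [0.4799 0.2374 0.1515] rpy [179.71   0.34 159.14] F [-0.2 -0.4 -2.6] q6 -0.82 w 0.020008798250648822
rot total deg [ 0.3  0.3 -0.4] per row share [ 0.01  0.01 -0.02]
t [ 0.   -0.01 -0.62]
t [ 0.   -0.01 -0.62]
t [ 0.   -0.01 -0.62]
t [ 0.01 -0.01 -0.62]
t [ 0.01 -0.01 -0.62]
t [ 0.01 -0.01 -0.62]
```

View pics/w6.png

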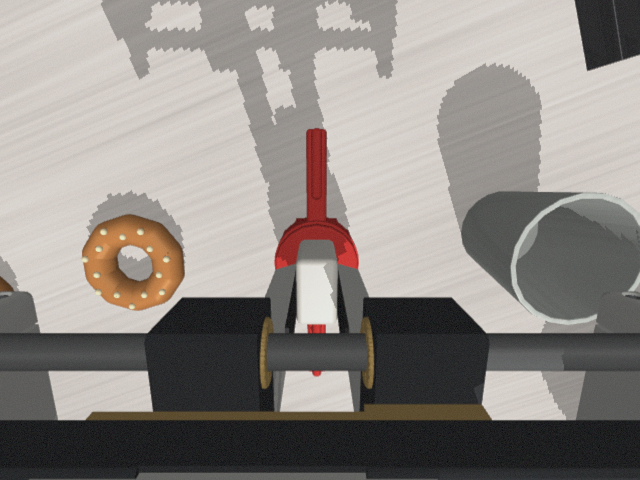

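Gripped (20.0 mm, about 3 N of weight). Lift, then travel.

```bash
python3 -m pendant '[{"tx":0,"ty":0,"tz":-0.6,"rx":0.06,"ry":0.08,"rz":0,"grip":1},{"tx":0,"ty":0,"tz":-0.7,"rx":0,"ry":0,"rz":0,"grip":1},{"tx":0,"ty":0,"tz":-0.7,"rx":0,"ry":0,"rz":0,"grip":1},{"tx":0,"ty":0,"tz":-0.7,"rx":0,"ry":0,"rz":0,"grip":1},{"tx":0,"ty":0,"tz":-0.7,"rx":0,"ry":0,"rz":0,"grip":1},{"tx":0,"ty":0,"tz":-0.6,"rx":0,"ry":0,"rz":0,"grip":1}]'; python3 plan.py 0.470 -0.189 0.325 108 20
python3 - <<'E'
from h import *
c=cam('wrist','w7')
E
```

```text
time_s: 5.23
ee_pos: [0.4775, 0.2364, 0.3105]
eef_rot: [-3.131, -0.012, 2.777]
force: [0.1, 0.2, -3.1]
grip_width: 0.0199
t 5.2333 p [0.4775 0.2364 0.3105] rpy [-179.41   -0.67  159.14] F [ 0.1  0.2 -3.1] q6 -0.82 w 0.019948720731160434
rot total deg [-0.9 -0.4 51.1] per row share [-0.01 -0.    0.64]
t [-0.18 -0.5  -0.02]
t [-0.2  -0.49 -0.02]
t [-0.22 -0.48 -0.02]
t [-0.25 -0.47 -0.02]
t [-0.27 -0.46 -0.02]
t [-0.29 -0.45 -0.02]
t [-0.31 -0.43 -0.02]
t [-0.33 -0.42 -0.02]
```

View pics/w7.png

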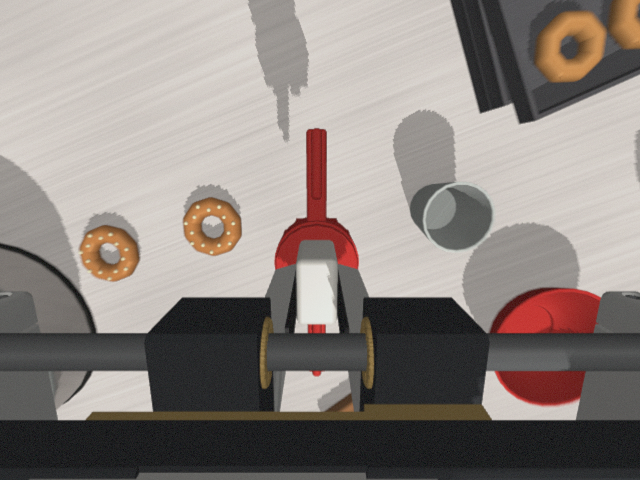

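Lifted, with the paddle unchanged in the jaws. Now I'll travel toward the coater.

```bash
python3 -m pendant '[{"tx":-0.18,"ty":-0.5,"tz":-0.03,"rx":0,"ry":0,"rz":0.65,"grip":1},{"tx":-0.2,"ty":-0.49,"tz":-0.03,"rx":0,"ry":0,"rz":0.65,"grip":1},{"tx":-0.22,"ty":-0.48,"tz":-0.03,"rx":0,"ry":0,"rz":0.65,"grip":1},{"tx":-0.25,"ty":-0.47,"tz":-0.03,"rx":0,"ry":0,"rz":0.65,"grip":1},{"tx":-0.27,"ty":-0.46,"tz":-0.03,"rx":0,"ry":0,"rz":0.65,"grip":1},{"tx":-0.29,"ty":-0.45,"tz":-0.03,"rx":0,"ry":0,"rz":0.65,"grip":1},{"tx":-0.31,"ty":-0.43,"tz":-0.03,"rx":0,"ry":0,"rz":0.65,"grip":1},{"tx":-0.33,"ty":-0.42,"tz":-0.03,"rx":0,"ry":0,"rz":0.65,"grip":1}]'; python3 plan.py 0.470 -0.189 0.325 108 12
```

```text
time_s: 5.95
ee_pos: [0.4732, 0.063, 0.3236]
eef_rot: [-3.134, -0.006, 2.405]
force: [-0.3, 1.1, -2.7]
grip_width: 0.0197
t 5.95 p [0.4732 0.063  0.3236] rpy [-179.54   -0.34  137.82] F [-0.3  1.1 -2.7] q6 -0.78 w 0.019727785492638532
rot total deg [-0.5 -0.2 29.8] per row share [-0.01 -0.    0.62]
t [-0.35 -0.39 -0.  ]
t [-0.36 -0.38 -0.  ]
t [-0.38 -0.36 -0.  ]
t [-0.4  -0.35 -0.  ]
t [-0.41 -0.33 -0.  ]
t [-0.42 -0.31 -0.  ]
t [-0.44 -0.29 -0.  ]
t [-0.45 -0.27 -0.  ]
```

```bash
python3 -m pendant '[{"tx":-0.35,"ty":-0.39,"tz":0,"rx":0,"ry":0,"rz":0.62,"grip":1},{"tx":-0.36,"ty":-0.38,"tz":0,"rx":0,"ry":0,"rz":0.62,"grip":1},{"tx":-0.38,"ty":-0.36,"tz":0,"rx":0,"ry":0,"rz":0.62,"grip":1},{"tx":-0.4,"ty":-0.35,"tz":0,"rx":0,"ry":0,"rz":0.62,"grip":1},{"tx":-0.41,"ty":-0.33,"tz":0,"rx":0,"ry":0,"rz":0.62,"grip":1},{"tx":-0.42,"ty":-0.31,"tz":0,"rx":0,"ry":0,"rz":0.62,"grip":1},{"tx":-0.44,"ty":-0.29,"tz":0,"rx":0,"ry":0,"rz":0.62,"grip":1},{"tx":-0.45,"ty":-0.27,"tz":0,"rx":0,"ry":0,"rz":0.62,"grip":1}]'; python3 plan.py 0.470 -0.189 0.325 108 4
python3 - <<'E'
from h import *
c=cam('wrist','w8')
E
```

```text
time_s: 6.62
ee_pos: [0.467, -0.1133, 0.3191]
eef_rot: [-3.127, -0.006, 2.041]
force: [-0.6, -0.2, -3.0]
grip_width: 0.0195
t 6.6167 p [ 0.467  -0.1133  0.3191] rpy [-179.17   -0.37  116.95] F [-0.6 -0.2 -3. ] q6 -0.78 w 0.019463201826690205
rot total deg [-0.9 -0.3  8.9] per row share [-0.05 -0.02  0.56]
t [-0.43 -0.2  -0.04]
t [-0.44 -0.18 -0.04]
t [-0.44 -0.16 -0.04]
t [-0.45 -0.15 -0.04]
```

View pics/w8.png

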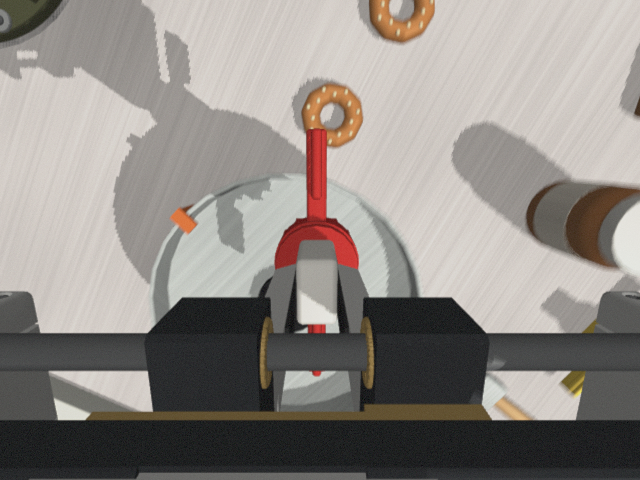

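```bash
python3 -m pendant '[{"tx":-0.43,"ty":-0.2,"tz":0,"rx":-0.06,"ry":-0.02,"rz":0.56,"grip":1},{"tx":-0.44,"ty":-0.18,"tz":0,"rx":-0.06,"ry":-0.02,"rz":0.56,"grip":1},{"tx":-0.44,"ty":-0.16,"tz":0,"rx":-0.06,"ry":-0.02,"rz":0.56,"grip":1},{"tx":-0.45,"ty":-0.15,"tz":0,"rx":-0.06,"ry":-0.02,"rz":0.56,"grip":1}]'; python3 plan.py 0.470 -0.189 0.325 108 1
python3 - <<'E'
from h import *
c=cam('wrist','w9');t=cam('top','t9');s=cam('scene','s9')
z=lambda i,x,y,w,h,k:cv2.resize(i[y:y+h,x:x+w],None,fx=k,fy=k,interpolation=cv2.INTER_CUBIC)
a=np.hstack([z(s['pixels'],235,80,130,145,3),z(t['pixels'],355,235,130,145,3)]);cv2.imwrite('pics/z9.png',a)
E
```

```text
time_s: 7.0
ee_pos: [0.4685, -0.1935, 0.3164]
eef_rot: [-3.141, -0.002, 1.875]
force: [0.3, 0.4, -2.6]
grip_width: 0.0195
t 7.0 p [ 0.4685 -0.1935  0.3164] rpy [-1.7996e+02 -9.0000e-02  1.0744e+02] F [ 0.3  0.4 -2.6] q6 -0.77 w 0.019465570538947527
rot total deg [-0.  -0.1 -0.6] per row share [-0.01 -0.02 -0.14]
t [ 0.1   0.07 -0.22]
```

View pics/z9.png

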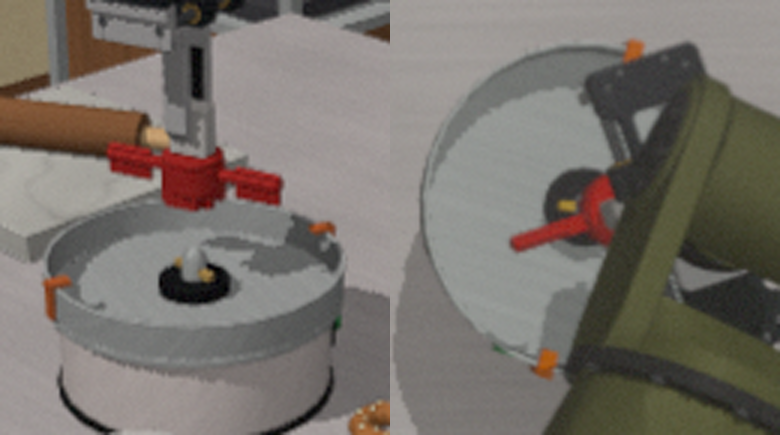

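View pics/w9.png

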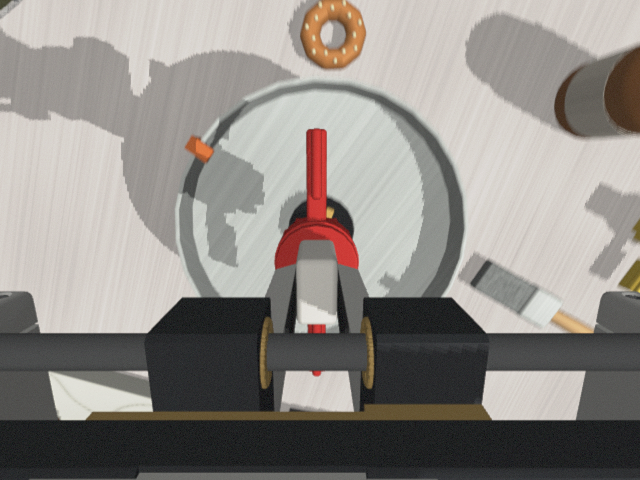

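The paddle hangs about 50 mm above the shaft. Scene and wrist views agree it needs about 2.8 mm along tool +y and 1 mm along +x. I'll correct that while descending to just above the shaft tip.

```bash
python3 -m pendant '[{"tx":0.03,"ty":0.07,"tz":0.4,"rx":0,"ry":0,"rz":0,"grip":1},{"tx":0,"ty":0,"tz":0.4,"rx":0,"ry":0,"rz":0,"grip":1},{"tx":0,"ty":0,"tz":0.1,"rx":0,"ry":0,"rz":0,"grip":1}]'; python3 plan.py 0.4708 -0.1915 0.278 107 1
python3 - <<'E'
from h import *
s=cam('scene','s10')
z=lambda i,x,y,w,h,k:cv2.resize(i[y:y+h,x:x+w],None,fx=k,fy=k,interpolation=cv2.INTER_CUBIC)
cv2.imwrite('pics/z10.png',z(s['pixels'],250,100,100,100,5))
E
```

```text
time_s: 7.4
ee_pos: [0.4709, -0.1896, 0.2795]
eef_rot: [-3.141, -0.001, 1.879]
force: [-0.5, 0.1, -2.5]
grip_width: 0.0199
t 7.4 p [ 0.4709 -0.1896  0.2795] rpy [-1.7999e+02 -8.0000e-02  1.0763e+02] F [-0.5  0.1 -2.5] q6 -0.76 w 0.019865771719482644
rot total deg [-0.  -0.1  0.6] per row share [-0.   -0.02  0.16]
t [-0.04 -0.02  0.04]
```

View pics/z10.png

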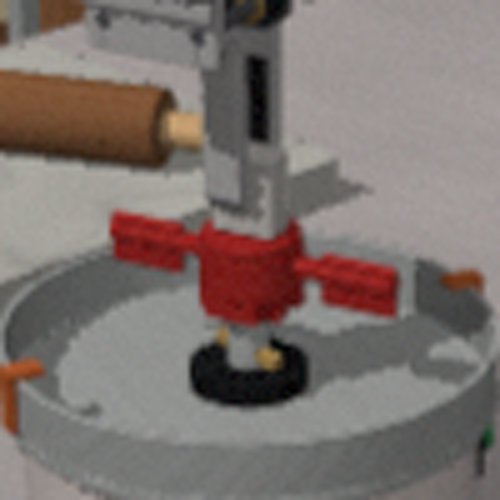

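Hub (251) lines up with the boss (249). Lowering over the shaft tip.

```bash
python3 -m pendant '[{"tx":-0.03,"ty":-0.02,"tz":0.2,"rx":0,"ry":0,"rz":0,"grip":1},{"tx":0,"ty":0,"tz":0.15,"rx":0,"ry":0,"rz":0,"grip":1}]'; python3 -m pendant '[{"tx":0,"ty":0,"tz":0.08,"rx":0,"ry":0,"rz":0,"grip":1}]'; python3 plan.py 0.4708 -0.1915 0.255 107 1;python3 -c "
from h import *
print(ctrl.get_obs()['moment'])"
```

```text
time_s: 7.62
ee_pos: [0.4709, -0.1902, 0.2663]
eef_rot: [3.141, -0.0, 1.881]
force: [0.2, 0.9, -2.3]
grip_width: 0.0195
time_s: 7.7
ee_pos: [0.4709, -0.1899, 0.2627]
eef_rot: [3.141, -0.0, 1.881]
force: [-0.6, 0.5, -3.1]
grip_width: 0.02
t 7.7 p [ 0.4709 -0.1899  0.2627] rpy [ 1.7995e+02 -3.0000e-02  1.0778e+02] F [-0.6  0.5 -3.1] q6 -0.77 w 0.02000101004811299
rot total deg [ 0.1 -0.   0.8] per row share [ 0.01 -0.01  0.2 ]
t [-0.04 -0.01  0.19]
[-0.04847679 -0.08753708  0.02971817]
```

```bash
python3 -m pendant '[{"tx":0,"ty":0,"tz":0.1,"rx":0,"ry":0,"rz":0,"grip":1}]'; python3 -m pendant '[{"tx":0,"ty":0,"tz":0.1,"rx":0,"ry":0,"rz":0,"grip":1}]'
```

```text
time_s: 7.78
ee_pos: [0.471, -0.1899, 0.2588]
eef_rot: [3.14, -0.0, 1.881]
force: [-0.2, -0.2, 0.0]
grip_width: 0.0195
time_s: 7.87
ee_pos: [0.4711, -0.1899, 0.2549]
eef_rot: [3.14, 0.0, 1.882]
force: [-2.8, 0.2, 3.8]
grip_width: 0.0198
```

```bash
python3 -m pendant '[{"tx":0,"ty":0,"tz":0.06,"rx":0,"ry":0,"rz":0,"grip":1}]'; python3 -c "
from h import *
s=cam('scene','s11')
z=lambda i,x,y,w,h,k:cv2.resize(i[y:y+h,x:x+w],None,fx=k,fy=k,interpolation=cv2.INTER_CUBIC)
cv2.imwrite('pics/z11.png',z(s['pixels'],250,100,100,100,5))
"
```

```text
time_s: 7.95
ee_pos: [0.4714, -0.1901, 0.2536]
eef_rot: [3.139, 0.002, 1.882]
force: [-8.8, 1.8, 28.3]
grip_width: 0.0197
```

View pics/z11.png

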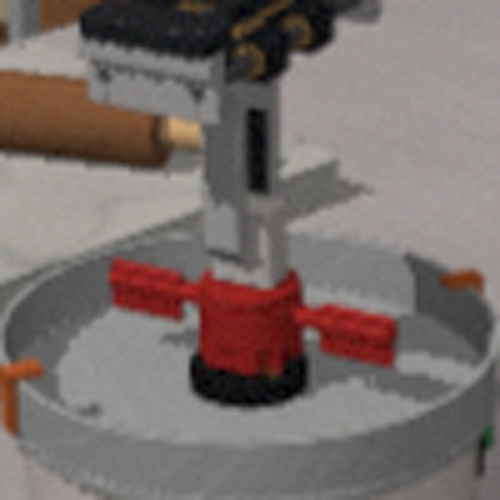

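The pin is pushed to its stop (28 N plus weight), which is too firm. I'll back up 3 mm and ease about 1 mm toward −x because of the side force.

```bash
python3 -m pendant '[{"tx":0,"ty":-0.025,"tz":-0.075,"rx":0,"ry":0,"rz":0,"grip":1}]'; python3 -m pendant '[{"tx":0,"ty":0,"tz":0,"rx":0,"ry":0,"rz":0,"grip":1}]'; python3 plan.py 0.470 -0.19 0.257 107 1
```

```text
time_s: 8.08
ee_pos: [0.4706, -0.1903, 0.2573]
eef_rot: [3.138, 0.002, 1.882]
force: [1.3, 1.7, 0.8]
grip_width: 0.0197
time_s: 8.17
ee_pos: [0.4708, -0.1904, 0.2583]
eef_rot: [3.137, 0.003, 1.882]
force: [-1.2, 0.0, 0.6]
grip_width: 0.02
t 8.1667 p [ 0.4708 -0.1904  0.2583] rpy [179.72   0.19 107.81] F [-1.2  0.   0.6] q6 -0.77 w 0.019966065713584034
rot total deg [0.3 0.2 0.8] per row share [0.07 0.05 0.2 ]
t [ 0.02 -0.02  0.03]
```

Light contact (about 3.5 N on the pin). Now turning clockwise in small steps with a light push, reading force each step.

```bash
python3 -m pendant '[{"tx":0,"ty":0,"tz":0.05,"rx":0.05,"ry":0.04,"rz":0.5,"grip":1}]'; python3 -m pendant '[{"tx":0,"ty":0,"tz":0.03,"rx":0,"ry":0,"rz":0.6,"grip":1}]';python3 -c "
from h import *
print(ctrl.get_obs()['moment'])"
```

```text
time_s: 8.25
ee_pos: [0.471, -0.1905, 0.2569]
eef_rot: [3.139, 0.002, 1.847]
force: [-0.6, -0.9, 1.3]
grip_width: 0.0195
time_s: 8.33
ee_pos: [0.4711, -0.1907, 0.2559]
eef_rot: [3.139, 0.002, 1.804]
force: [-1.2, 0.6, 3.0]
grip_width: 0.0196
[0.04023243 0.25556572 0.06633618]
```

```bash
python3 -m pendant '[{"tx":0,"ty":-0.01,"tz":0.01,"rx":0,"ry":0,"rz":0.6,"grip":1}]'; python3 -m pendant '[{"tx":0,"ty":0,"tz":0.015,"rx":0,"ry":0,"rz":0.6,"grip":1}]';python3 -c "
from h import *
print(ctrl.get_obs()['moment'])"
```

```text
time_s: 8.42
ee_pos: [0.4709, -0.1908, 0.2556]
eef_rot: [3.138, 0.002, 1.76]
force: [0.2, 0.9, 3.1]
grip_width: 0.0198
time_s: 8.5
ee_pos: [0.471, -0.1909, 0.2552]
eef_rot: [3.137, 0.003, 1.716]
force: [-0.7, 0.2, 3.2]
grip_width: 0.0199
[0.10217054 0.30999891 0.07513897]
```

Steady at about 6 N, yaw 98.3°. Going on in single steps.

```bash
python3 -m pendant '[{"tx":0,"ty":-0.01,"tz":0,"rx":0.04,"ry":0.03,"rz":0.5,"grip":1}]'; python3 -m pendant '[{"tx":0,"ty":0,"tz":0.01,"rx":0,"ry":0,"rz":0.5,"grip":1}]';python3 -c "
from h import *
print(ctrl.get_obs()['moment'])"
```

```text
time_s: 8.58
ee_pos: [0.4708, -0.191, 0.2554]
eef_rot: [3.139, 0.001, 1.679]
force: [1.6, 0.3, 3.1]
grip_width: 0.0199
time_s: 8.67
ee_pos: [0.471, -0.1912, 0.2553]
eef_rot: [3.138, 0.001, 1.642]
force: [-1.9, 0.3, 2.8]
grip_width: 0.0197
[0.06528151 0.35365479 0.08020936]
```

```bash
python3 -m pendant '[{"tx":0,"ty":0,"tz":0.01,"rx":0,"ry":0,"rz":0.4,"grip":1}]';python3 -c "
from h import *
print(ctrl.get_obs()['moment'])"
```

```text
time_s: 8.75
ee_pos: [0.4711, -0.1912, 0.2551]
eef_rot: [3.138, 0.002, 1.613]
force: [-0.7, 0.4, 2.7]
grip_width: 0.0195
[0.12036517 0.24773886 0.07595708]
```

Yaw is 92.4°, still riding on the pin.

```bash
python3 -m pendant '[{"tx":0,"ty":0,"tz":0.01,"rx":0,"ry":0,"rz":0.4,"grip":1}]';python3 -c "
from h import *
print(ctrl.get_obs()['moment'])"
```

```text
time_s: 8.83
ee_pos: [0.4713, -0.1913, 0.255]
eef_rot: [3.137, 0.002, 1.583]
force: [0.5, 0.8, 2.7]
grip_width: 0.0196
[ 0.04907909 -0.06576707  0.0456717 ]
```

```bash
python3 -m pendant '[{"tx":0,"ty":0,"tz":0.01,"rx":0,"ry":0,"rz":0.4,"grip":1}]';python3 -c "
from h import *
print(ctrl.get_obs()['moment'])"
```

```text
time_s: 8.92
ee_pos: [0.4715, -0.1914, 0.2549]
eef_rot: [3.136, 0.002, 1.554]
force: [0.3, 0.9, 1.7]
grip_width: 0.0198
[ 0.01766659 -0.0439505   0.01618547]
```

```bash
python3 -m pendant '[{"tx":0,"ty":-0.01,"tz":0,"rx":0.03,"ry":0.03,"rz":0.3,"grip":1}]';python3 -c "
from h import *
print(ctrl.get_obs()['moment'])"
```

```text
time_s: 9.0
ee_pos: [0.4715, -0.1916, 0.2552]
eef_rot: [3.136, 0.001, 1.531]
force: [2.6, -0.6, 2.4]
grip_width: 0.02
[-0.33549248 -0.7019095  -0.00155549]
```

```bash
python3 -m pendant '[{"tx":0,"ty":0,"tz":0,"rx":0,"ry":0,"rz":0.2,"grip":1}]';python3 -c "
from h import *
print(ctrl.get_obs()['moment'])"
```

```text
time_s: 9.08
ee_pos: [0.4714, -0.1916, 0.2551]
eef_rot: [3.136, 0.001, 1.516]
force: [-1.0, 0.1, -2.3]
grip_width: 0.0196
[-0.03652663  0.08355199 -0.02268368]
```

The push vanished (2.4 → −2.3 N, weight only): the notches have dropped over the pin at yaw 86.9°. No more clockwise turning. Now lowering gently.

```bash
python3 -m pendant '[{"tx":0,"ty":0,"tz":0.06,"rx":0,"ry":0,"rz":0,"grip":1}]';python3 -m pendant '[{"tx":0,"ty":0,"tz":0.04,"rx":0,"ry":0,"rz":0,"grip":1}]'; python3 -c "
from h import *
print(ctrl.get_obs()['moment'])"
```

```text
time_s: 9.17
ee_pos: [0.4714, -0.1916, 0.2526]
eef_rot: [3.136, 0.001, 1.515]
force: [0.8, -0.1, -2.4]
grip_width: 0.0199
time_s: 9.25
ee_pos: [0.4712, -0.1916, 0.2504]
eef_rot: [3.137, 0.0, 1.515]
force: [-0.5, 0.2, -2.5]
grip_width: 0.0197
[-0.09562487 -0.07272033 -0.00777783]
```

No resistance past the previous stop. Finishing with small steps.

```bash
python3 -m pendant '[{"tx":0,"ty":0,"tz":0.03,"rx":0,"ry":0,"rz":0,"grip":1}]'; python3 -c "
from h import *
print(ctrl.get_obs()['force'])"
```

```text
time_s: 9.33
ee_pos: [0.4713, -0.1916, 0.2492]
eef_rot: [3.137, 0.0, 1.516]
force: [-7.2, 3.2, 24.7]
grip_width: 0.0198
[-7.1928399   3.19473383 24.68738993]
```

```bash
python3 -m pendant '[{"tx":0,"ty":0,"tz":0.015,"rx":0,"ry":0,"rz":0,"grip":1}]'
```

```text
time_s: 9.42
ee_pos: [0.4712, -0.1915, 0.2493]
eef_rot: [3.137, 0.0, 1.517]
force: [-6.5, 4.1, 14.9]
grip_width: 0.0196
```

Seated on the boss at TCP z 0.2493. Easing the push off and checking visually.

```bash
python3 -m pendant '[{"tx":0.01,"ty":-0.02,"tz":-0.015,"rx":0,"ry":0,"rz":0,"grip":1}]'; python3 -m pendant '[{"tx":0,"ty":0,"tz":0,"rx":0,"ry":0,"rz":0,"grip":1},{"tx":0,"ty":0,"tz":0,"rx":0,"ry":0,"rz":0,"grip":1}]'; python3 -c "
from h import *
s=cam('scene','s12')
z=lambda i,x,y,w,h,k:cv2.resize(i[y:y+h,x:x+w],None,fx=k,fy=k,interpolation=cv2.INTER_CUBIC)
cv2.imwrite('pics/z12.png',z(s['pixels'],250,100,100,100,5))
"
```

```text
time_s: 9.5
ee_pos: [0.4704, -0.1911, 0.2498]
eef_rot: [3.137, 0.0, 1.517]
force: [0.3, 0.0, -2.5]
grip_width: 0.0197
time_s: 9.67
ee_pos: [0.4702, -0.191, 0.2494]
eef_rot: [3.138, 0.0, 1.518]
force: [-0.1, -0.2, -2.7]
grip_width: 0.0199
```

View pics/z12.png

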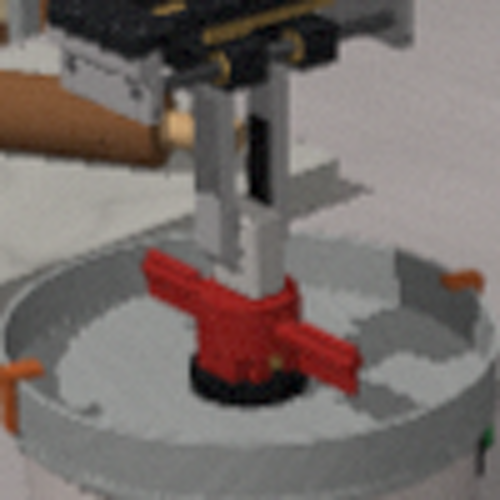

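Seated: the brass pin is visible in the notch at (277,362). The hub axis lies about 2.6 mm along tool x from the TCP, so I'll add a small ty while turning anticlockwise, checking forces.

```bash
python3 -m pendant '[{"tx":0,"ty":0,"tz":0.015,"rx":0.03,"ry":0,"rz":0,"grip":1},{"tx":0,"ty":0,"tz":0.005,"rx":0,"ry":0,"rz":0,"grip":1}]'; python3 -m pendant '[{"tx":0,"ty":0.005,"tz":0,"rx":0,"ry":0,"rz":-0.6,"grip":1},{"tx":0,"ty":0.005,"tz":0,"rx":0,"ry":0,"rz":-0.7,"grip":1}]';  python3 plan.py 0.4728 -0.1892 0.249 162 17;python3 -c "
from h import *
print(ctrl.get_obs()['moment'])"
```

```text
time_s: 9.88
ee_pos: [0.4705, -0.191, 0.2493]
eef_rot: [3.139, 0.0, 1.518]
force: [-2.3, 0.4, 1.7]
grip_width: 0.0198
time_s: 10.05
ee_pos: [0.4709, -0.1911, 0.2493]
eef_rot: [3.139, 0.001, 1.61]
force: [-0.5, 0.6, -0.2]
grip_width: 0.0197
t 10.05 p [ 0.4709 -0.1911  0.2493] rpy [1.7986e+02 5.0000e-02 9.2230e+01] F [-0.5  0.6 -0.2] q6 -0.5 w 0.019699206771838607
rot total deg [  0.1   0.1 -69.8] per row share [ 0.    0.   -1.03]
t [0. 0. 0.]
t [0. 0. 0.]
t [0. 0. 0.]
t [0. 0. 0.]
t [0. 0. 0.]
t [0. 0. 0.]
t [0. 0. 0.]
t [0. 0. 0.]
[ 0.02838396 -0.00652756 -0.15337031]
```

Moment z is −0.15 N m, so the shaft is turning with the paddle against its drag. Continuing.

```bash
python3 -m pendant '[{"tx":0,"ty":0.005,"tz":0,"rx":0,"ry":0,"rz":-0.8,"grip":1},{"tx":0,"ty":0.005,"tz":0,"rx":0,"ry":0,"rz":-0.8,"grip":1},{"tx":0,"ty":0.005,"tz":0,"rx":0,"ry":0,"rz":-0.8,"grip":1},{"tx":0,"ty":0.005,"tz":0,"rx":0,"ry":0,"rz":-0.8,"grip":1}]';  python3 plan.py 0.4728 -0.1892 0.249 162 14 |head -2;python3 -c "
from h import *
print(ctrl.get_obs()['moment'])"
```

```text
time_s: 10.38
ee_pos: [0.4718, -0.1911, 0.2493]
eef_rot: [3.139, 0.001, 1.843]
force: [-0.7, 1.8, 1.4]
grip_width: 0.0198
t 10.3833 p [ 0.4718 -0.1911  0.2493] rpy [1.7987e+02 5.0000e-02 1.0560e+02] F [-0.7  1.8  1.4] q6 -0.73 w 0.019786680363781898
rot total deg [  0.1   0.1 -56.4] per row share [ 0.    0.   -1.01]
[ 0.07757984  0.117039   -0.19713904]
```

```bash
python3 -m pendant '[{"tx":0.01,"ty":-0.005,"tz":0,"rx":0,"ry":0,"rz":-0.9,"grip":1},{"tx":0.005,"ty":0,"tz":0,"rx":0,"ry":0,"rz":-0.9,"grip":1},{"tx":0,"ty":0.005,"tz":0,"rx":0,"ry":0,"rz":-0.9,"grip":1},{"tx":0,"ty":0.005,"tz":0,"rx":0,"ry":0,"rz":-0.9,"grip":1},{"tx":0,"ty":0.005,"tz":0,"rx":0,"ry":0,"rz":-0.9,"grip":1}]';  python3 plan.py 0.4728 -0.1892 0.249 162 10 |head -3;python3 -c "
from h import *
print(ctrl.get_obs()['moment'])"
```

```text
time_s: 10.8
ee_pos: [0.4726, -0.1905, 0.2493]
eef_rot: [3.138, 0.003, 2.172]
force: [-0.6, 0.5, 0.7]
grip_width: 0.0195
t 10.8 p [ 0.4726 -0.1905  0.2493] rpy [1.7981e+02 1.6000e-01 1.2443e+02] F [-0.6  0.5  0.7] q6 -1.06 w 0.01951880465781562
rot total deg [  0.1   0.2 -37.6] per row share [ 0.    0.01 -0.94]
t [0. 0. 0.]
[ 0.23134272  0.08152287 -0.2146936 ]
```

```bash
python3 -m pendant '[{"tx":0,"ty":0.002,"tz":0,"rx":0.03,"ry":0.04,"rz":-0.9,"grip":1},{"tx":0,"ty":0.003,"tz":0,"rx":0,"ry":0,"rz":-0.9,"grip":1},{"tx":0,"ty":0.003,"tz":0,"rx":0,"ry":0,"rz":-0.9,"grip":1},{"tx":0,"ty":0.003,"tz":0,"rx":0,"ry":0,"rz":-0.9,"grip":1},{"tx":0,"ty":0.003,"tz":0,"rx":0,"ry":0,"rz":-0.9,"grip":1},{"tx":0,"ty":0.003,"tz":0,"rx":0,"ry":0,"rz":-0.9,"grip":1}]';  python3 plan.py 0.4728 -0.1892 0.249 162 4 |head -3;python3 -c "
from h import *
print(ctrl.get_obs()['moment'])
c=cam('wrist','w13');c=cam('top','t13')"
```

```text
time_s: 11.3
ee_pos: [0.4737, -0.1898, 0.2493]
eef_rot: [3.138, 0.001, 2.567]
force: [-1.6, 1.7, 0.1]
grip_width: 0.0194
t 11.3 p [ 0.4737 -0.1898  0.2493] rpy [1.7982e+02 7.0000e-02 1.4707e+02] F [-1.6  1.7  0.1] q6 -1.45 w 0.019448317763967226
rot total deg [  0.2   0.1 -14.9] per row share [ 0.01  0.01 -0.93]
t [ 0.01 -0.    0.  ]
[ 0.33113111  0.03030664 -0.27233621]
```

View pics/w13.png

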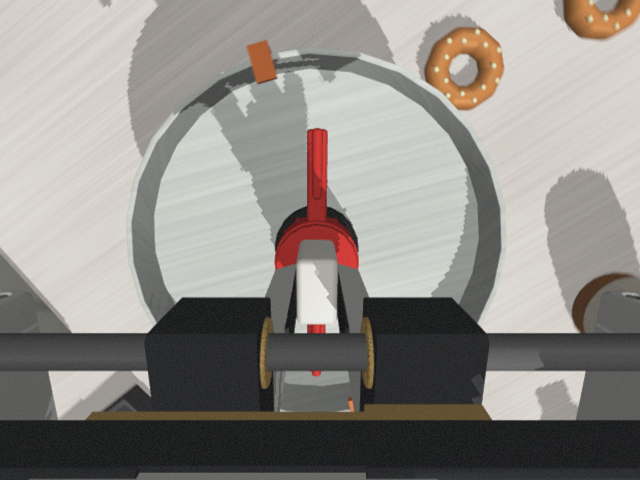

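View pics/t13.png

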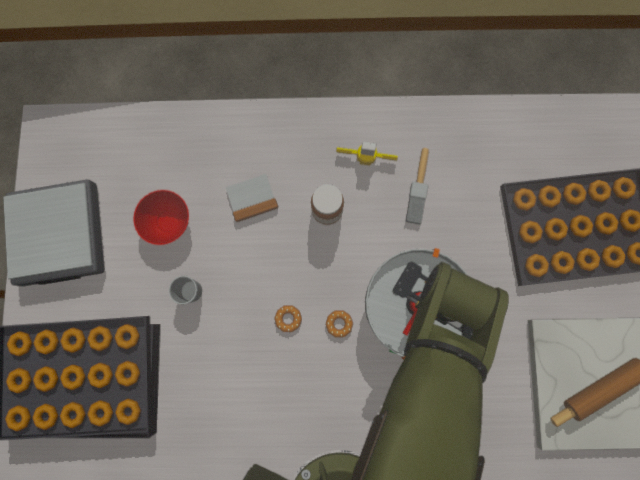

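In the wrist view the paddle is still square in the jaws (317) and the tab is at (261,62), about 15° to go.

```bash
python3 -m pendant '[{"tx":0.01,"ty":0,"tz":0,"rx":0.04,"ry":0.02,"rz":-0.85,"grip":1},{"tx":0.01,"ty":0,"tz":0,"rx":0,"ry":0,"rz":-0.85,"grip":1},{"tx":0,"ty":0.003,"tz":0,"rx":0,"ry":0,"rz":-0.85,"grip":1},{"tx":0,"ty":0,"tz":0,"rx":0,"ry":0,"rz":-0.8,"grip":1},{"tx":0,"ty":0,"tz":0,"rx":0,"ry":0,"rz":0,"grip":1}]';  python3 plan.py 0.4728 -0.1892 0.249 162 1 |head -3;python3 -c "
from h import *
print(ctrl.get_obs()['moment'])
c=cam('wrist','w14')
c=ctrl.camera('wrist')
"
```

```text
time_s: 11.82
ee_pos: [0.4741, -0.1888, 0.2493]
eef_rot: [3.139, 0.003, 2.796]
force: [-0.2, 1.3, 1.6]
grip_width: 0.0192
t 11.8167 p [ 0.4741 -0.1888  0.2493] rpy [1.7988e+02 1.5000e-01 1.6018e+02] F [-0.2  1.3  1.6] q6 -1.68 w 0.019230230067521753
rot total deg [ 0.1  0.2 -1.8] per row share [ 0.03  0.04 -0.45]
t [ 0.03 -0.02  0.01]
[ 0.41792092  0.09812712 -0.06456135]
```

View pics/w14.png

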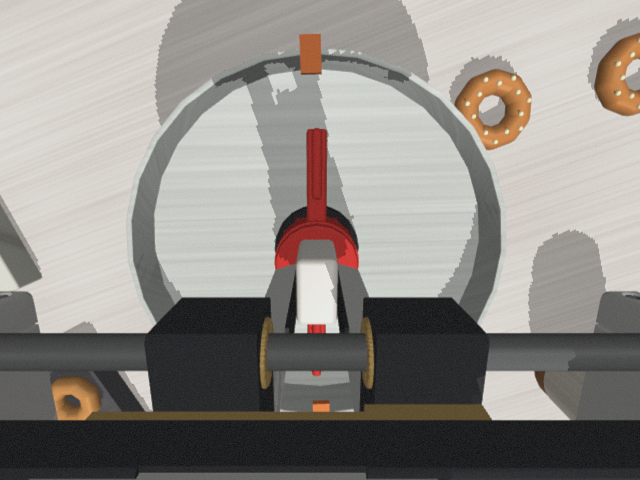

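The tabs at (311,53) and (321,407) against the paddle at (317,130)–(317,375) show about 1.7° left, which matches the computed 1.8°.

```bash
python3 -m pendant '[{"tx":0.01,"ty":-0.01,"tz":0,"rx":0.02,"ry":0.03,"rz":-0.45,"grip":1},{"tx":0,"ty":0,"tz":0,"rx":0,"ry":0,"rz":0,"grip":1},{"tx":0,"ty":0,"tz":0,"rx":0,"ry":0,"rz":0,"grip":1}]';python3 -m pendant '[{"tx":0,"ty":0,"tz":0,"rx":0,"ry":0,"rz":0,"grip":0.3},{"tx":0,"ty":0,"tz":0,"rx":0,"ry":0,"rz":0,"grip":0.3},{"tx":0,"ty":0,"tz":0,"rx":0,"ry":0,"rz":0,"grip":0.1},{"tx":0,"ty":0,"tz":0,"rx":0,"ry":0,"rz":0,"grip":0.1}]'; python3 plan.py 0.4728 -0.1892 0.249 162 1 |head -3;python3 -c "
from h import *
c=cam('wrist','w15')
"
```

```text
time_s: 12.17
ee_pos: [0.474, -0.1887, 0.2493]
eef_rot: [3.14, 0.002, 2.816]
force: [-0.9, 0.5, 1.0]
grip_width: 0.0196
time_s: 12.5
ee_pos: [0.474, -0.1892, 0.2493]
eef_rot: [3.141, 0.002, 2.811]
force: [-0.7, 0.5, -0.4]
grip_width: 0.041
t 12.5 p [ 0.474  -0.1892  0.2493] rpy [1.7997e+02 1.3000e-01 1.6103e+02] F [-0.7  0.5 -0.4] q6 -1.69 w 0.04104021591246538
rot total deg [ 0.   0.1 -1. ] per row share [ 0.01  0.03 -0.24]
t [ 0.03 -0.01  0.01]
```

View pics/w15.png

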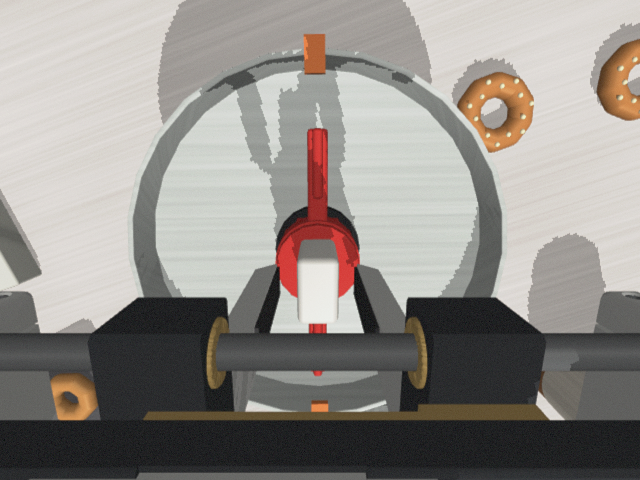

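Released. The paddle stands on the line of the tabs: tabs (315,53) and (320,407), paddle at 318. Retreating straight up.

```bash
python3 -m pendant '[{"tx":0,"ty":0,"tz":-0.4,"rx":0,"ry":0,"rz":0,"grip":0.1},{"tx":0,"ty":0,"tz":-0.6,"rx":0,"ry":0,"rz":0,"grip":0.1},{"tx":0,"ty":0,"tz":-0.6,"rx":0,"ry":0,"rz":0,"grip":0.1},{"tx":0,"ty":0,"tz":-0.6,"rx":0,"ry":0,"rz":0,"grip":0.1},{"tx":0,"ty":0,"tz":-0.6,"rx":0,"ry":0,"rz":0,"grip":0.1},{"tx":-0.7,"ty":0,"tz":-0.3,"rx":0,"ry":0,"rz":0,"grip":0.1}]'; python3 -m pendant '[{"tx":0.8,"ty":0.8,"tz":-0.3,"rx":0,"ry":0,"rz":0,"grip":0.1},{"tx":0.8,"ty":0.8,"tz":-0.2,"rx":0,"ry":0,"rz":0,"grip":0.1},{"tx":0.6,"ty":0.8,"tz":0,"rx":0,"ry":0,"rz":0,"grip":0.1},{"tx":0.2,"ty":0.8,"tz":0,"rx":0,"ry":0,"rz":0,"grip":0.1},{"tx":0,"ty":0.8,"tz":0,"rx":0,"ry":0,"rz":0,"grip":0.1},{"tx":0,"ty":0,"tz":0,"rx":0,"ry":0,"rz":0,"grip":0.1},{"tx":0,"ty":0,"tz":0,"rx":0,"ry":0,"rz":0,"grip":0.1}]'
python3 - <<'E'
from h import *
t=cam('top','t16');s=cam('scene','s16');print(ctrl.get_obs()['joint_vel'])
z=lambda i,x,y,w,h,k:cv2.resize(i[y:y+h,x:x+w],None,fx=k,fy=k,interpolation=cv2.INTER_CUBIC)
cv2.imwrite('pics/z16.png',np.hstack([z(s['pixels'],235,110,130,120,3),z(t['pixels'],355,240,130,120,3)]))
E
```

```text
time_s: 13.05
ee_pos: [0.4977, -0.1977, 0.3762]
eef_rot: [3.141, -0.004, 2.808]
force: [1.3, -0.5, 1.3]
grip_width: 0.0423
time_s: 13.63
ee_pos: [0.4681, -0.0183, 0.3896]
eef_rot: [3.141, -0.015, 2.803]
force: [0.2, -0.8, -0.7]
grip_width: 0.0421
[-0.02531683  0.00124508  0.00095594  0.00089575 -0.00096024 -0.00387703]
```

View pics/z16.png

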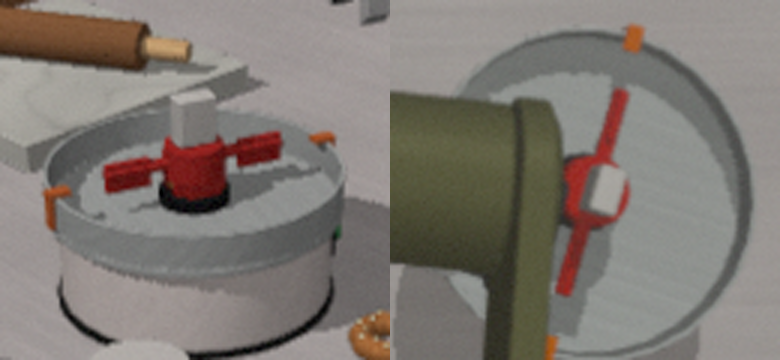

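View pics/t16.png

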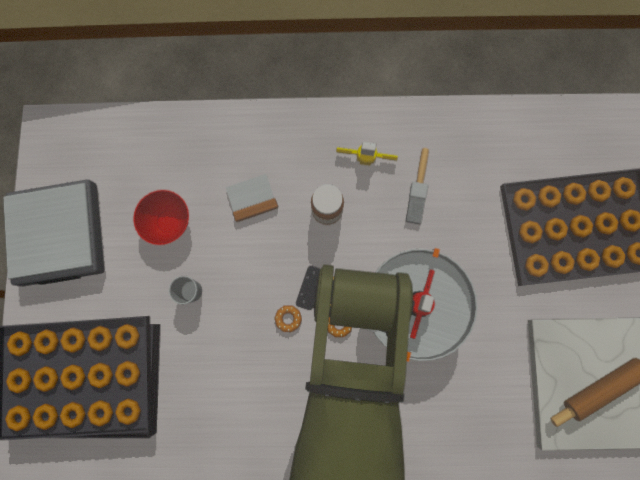

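The arms run from (622,92) to (566,292) in the crop and the tabs from (634,38) to (550,347), less than 1° apart. The hub sits flush on the boss, the bystanders are where they were, and the arm is clear.

```bash
python3 -c "
from h import *
print(ctrl.hand_in())"
```

```text
the job is handed in; nothing more can be done
None
```

The red paddle is on the drive shaft, fully home, with its arms on the line of the orange tabs. I let it go and handed the job in at about 14 s; the hand-in gave no verdict.

- **Seating:** I turned the paddle clockwise about 21° with 6 N or less on the pin, until the push vanished at tool yaw 87°. I stopped turning there and lowered it 6 mm onto the boss.
- **Turning to the tabs:** I turned it about 74° anticlockwise. The shaft went with it, at up to about 0.27 N m.
- **Last checks:** The final top view puts the arms within about 1° of the tab line. The scene view shows the hub flush on the boss. In the top view the bystanders I could see have not moved. One ring was partly hidden by the arm, and I did not measure any of them.
- **What went less well:** Twice the push was firmer than intended. I reached about 31 N when the pin first bottomed out, before any turning, and backed off at once. I reached about 28 N when the hub met the boss. Both stayed under the 60 N limit.
- **Noted but harmless:** The tool drifted by up to 6 mm on the way down to the paddle, and I corrected it before gripping.

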